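Power up the fluorescence microscope in order

ROBOT

A 6-joint arm with a two-finger parallel gripper is mounted at the origin on the work surface. World frame = base frame: x ahead of the robot, y to its left, z up, the work surface at z = 0. Lengths are in mm, angles in rad, forces in N, time in s.
With the tool pointing down it reaches from about 350 to 975 mm from the base axis. Payload 4.9 kg.
Tool frame: the origin (TCP) lies where the fingers leave the gripper's body, on its centre line; the fingertips stand 73 mm ahead of it and the grasp point (between the pads) lies 54 mm ahead of it; z points along the fingers, y is the direction in which the jaws open and shut (so a half turn about z gives the same grasp; the last joint's range is limited). The gripper opens to 85 mm and grips with 20 to 120 N. Pads are 22 mm wide; open, the fingers measure 114 mm over their backs; the gripper's body (76 mm by 85 mm) begins 54 mm behind the grasp point. The pads swing forward as they close: fully open they stand 13 mm farther back than shut.
Start: joints at [-1.23, 0.053, 1.613, -0, 1.476, -0.119], TCP at [277.348, -560.072, 303.904] pointing down, gripper open.
Joint ranges: [-3.01, 3.01], [-1.01, 2.22], [0.06, 2.58], [-1.02, 4.17], [0.09, 2.62], [-3.14, 3.14]. Speed limits (rad/s): [2.57, 2.57, 3.14, 3.14, 3.14, 3.14].

INTERFACE

Orientations are given as a rotation vector (axis times angle).
In Python, from cell import get_obs, eyes, order gives the robot as it stands. The module is installed in compiled form; this text tells all that it offers.
- The arm moves only by the tool drive_tool, never from a script. Its argument "targets" is one flat list of numbers, 7 for each row, row after row: the closure, from -1 (fully open) to 1 (shut), so that 0 is half open, then the shift along the tool's x, y, z in cm, then the turn, a rotation vector about the tool's x, y, z in degrees. A call has 1 to 12 rows; each row shifts and turns the commanded pose from where the row before left it, along the tool's axes as they then stand; what a row does not reach is not made up. A row lasts 1/8 s, in which the tool goes at most 62.5 mm and 10.7 degrees, less where a joint would pass 70% of its speed; a pose out of reach is approached as far as the arm can. A call is refused whole if a number of a shift passes 6.25 or a number of a turn 10.7, either way. A call with a gripper value outside its range is refused whole. The fingers move at their own pace and stop on an object; the grip force is fixed at half the most. Time passes only in rows, so rows that do not move let the fingers close. It gives the time, the measured TCP pose, the force and the opening at its end, in the units of the state.
- get_obs(): the state, without advancing time (a new reading comes with each control period).
- eyes.grab_frame(name): name is "scene" or "top" or "wrist"; returns (picture, depth): 400x640x3 uint8, red, green, blue; 400x640 float32, mm along the optical axis (not along the pixel's ray), 0 where there is no reading.
- eyes.get_calibration(name): a dict with "camera_matrix" (3x3 intrinsics, pixels), "view" (4x4, takes a point from world to camera coordinates); the wrist camera has in their place "hand_eye" (4x4, takes a point from camera to tool coordinates, whose origin is the TCP and whose axes are the flange's). Camera axes: x right, y down, z forward; pixel columns grow to the right and rows downward; lengths in mm; the calibration is good to about 2 mm. A picture is of the moment at which its call begins: read the wrist's pose just before it. get_calibration takes no time and is no camera call.
- order.hand_in(): hands the job in, once; it reports no verdict.
Trained networks look in the newest picture that a camera, given by its name, has taken for a name from the list of things; names that differ only in an ending like _2 or _b are one class to them, and where a whole thing is asked for, a point or a joint stands for the part that bears it (a point fixed in the world has none). Each returns a list of dicts, best first, with "conf" (0 to 1); they miss things now and then, are a little off and sometimes report something else, mostly with a low value. They report only what shows in the picture. A call takes as long as a camera call. They do not tell look-alikes from the thing itself.
- eyes.spot_in(camera, target): "bbox" ([centre column, centre row, width, height] in pixels, round what is visible of it).
The state is a dict: "clock": time; "joints": joint angles; "qvel": joint speeds; "tau": joint torques, N m; "ee_pos": TCP position; "tcp_rot": TCP orientation; "contact_force": force on the tool from outside, world axes, zero at the start; "ft_torque": the same for the moment, N m; "opening": finger opening in mm.
Only numpy, scipy, OpenCV 4.12 (cv2) and the standard library are available. Lean on these libraries where they do the work, as an engineer would, in place of code of your own. Each camera call takes 0.05 s, during which the arm holds its last target. There are 200 camera calls.

TASK

Power up the fluorescence microscope in its proper order, so that the lamp's ignition surge meets no live electronics: switch on the arc-lamp supply first, then the microscope stand's control box, then the camera controller, with a light fingertip tap on the front end of each unit's rocker, pressing it fully down to on. Only touch: do not lift, shove or lean on the units, and leave everything else on the bench where it is. Finish with all three switched on and the hand clear.

Things in the scene. Friction and masses are not known exactly. Their poses are not given: they have to be found in the camera images.
- lamp_supply: Arc-lamp power supply: largest unit, off-white steel box 150 mm wide, 240 deep, stepped: front deck 80 high, louvred rear housing 120 high (begins 24 mm behind the rocker's pivot), flat strap handle on it up to 129 mm, round hour meter on the front. 3.6 kg. Loose on rubber feet, front roughly towards the robot. Origin: on the bench, below the rocker's pivot; x to the unit's back, y to its left as the worker sees it, z up.
- lamp_switch (a joint): Power rocker on the lamp supply's front deck: black V-faced paddle 44 mm long front to back, 30 mm wide, pivot 9 mm above the deck. 0 = off: front half (towards the worker) slopes up to 17 mm above the deck. 0.24 = on: front half level, 12 mm above it. Stays as left; takes 2 to 4 N. Its rubber seat gives up to 5 mm when pressed with 5 to 15 N.
- lamp_tap (a point): Spot to tap: top of the lamp supply's rocker, 15 mm in front of its pivot, at a fine raised line; 95.5 mm above the bench when off, 3.5 mm lower when on. Moves with the rocker; z axis points up.
- stand_box: Microscope stand's control box: narrowest unit, off-white, 110 mm wide, 150 deep, 62 high, a round black brightness dial (44 mm across, 20 high) on top, 66 mm behind the rocker's pivot. 1.3 kg. Loose on rubber feet, front roughly towards the robot. Origin: on the bench, below the rocker's pivot; x to the unit's back, y to its left as the worker sees it, z up.
- stand_switch (a joint): Power rocker on the stand box's front deck: black V-faced paddle 44 mm long front to back, 26 mm wide, pivot 9 mm above the deck. 0 = off: front half (towards the worker) slopes up to 17 mm above the deck. 0.24 = on: front half level, 12 mm above it. Stays as left; takes 2 to 4 N. Its rubber seat gives up to 5 mm when pressed with 5 to 15 N.
- stand_tap (a point): Spot to tap: top of the stand box's rocker, 15 mm in front of its pivot, at a fine raised line; 77.5 mm above the bench when off, 3.5 mm lower when on. Moves with the rocker; z axis points up.
- camera_box: Camera controller: lowest and widest unit, bare aluminium box 170 mm wide, 190 deep, 44 high, black front face, heat-sink fins 14 high on the rear of its top (beginning 40 mm behind the rocker's pivot). 1.7 kg. Loose on rubber feet, front roughly towards the robot. Origin: on the bench, below the rocker's pivot; x to the unit's back, y to its left as the worker sees it, z up.
- camera_switch (a joint): Power rocker on the camera box's front deck: black V-faced paddle 44 mm long front to back, 26 mm wide, pivot 9 mm above the deck. 0 = off: front half (towards the worker) slopes up to 17 mm above the deck. 0.24 = on: front half level, 12 mm above it. Stays as left; takes 2 to 4 N. Its rubber seat gives up to 5 mm when pressed with 5 to 15 N.
- camera_tap (a point): Spot to tap: top of the camera box's rocker, 15 mm in front of its pivot, at a fine raised line; 59.5 mm above the bench when off, 3.5 mm lower when on. Moves with the rocker; z axis points up.
- oil_bottle: Bystander: brown glass immersion-oil bottle, 28 mm across, 62 mm high. Origin under its middle.
- coverslip_box: Bystander: small coverslip box, 31 x 31 x 24 mm. Origin under its middle.
- filter_cube: Bystander: black fluorescence filter cube, 32 x 30 x 36 mm. Origin under its middle.
- tally_counter: Bystander: round chromed hand tally counter, 38 mm across, 26 mm high. Origin under its middle.
- slide_mailer: Bystander: flat white slide mailer, 32 x 85 x 8 mm (x, y, z), lying on the camera controller's fins. Origin under its middle.
- lens_tissue: Bystander: booklet of lens tissue, 75 x 105 x 7 mm (x, y, z). Origin under its middle.
- coplin_jar: Bystander: lidded glass Coplin staining jar, 58 mm across, 109 mm high. Origin under its middle.
There are look-alikes about, which are no part of the job. What is shaped like the stand_box but yellow is not meant.

How it is judged (in metres and radians):
On the way, in this order (a step that is already met when the one before it is completed fails the run):
1. the arc-lamp supply is switched on, the other two still off (value of joint lamp_switch above 0.18 rad and value of joint each of stand_switch, camera_switch below 0.06 rad), for 0.1 s.
2. then the stand's control box is switched on, the camera still off (value of joint each of lamp_switch, stand_switch above 0.18 rad and value of joint camera_switch below 0.06 rad), for 0.1 s.
3. then the camera controller is switched on (value of joint each of lamp_switch, stand_switch, camera_switch above 0.18 rad), for 0.1 s.
At the end, for the whole second after the job is handed in: All three rockers are pressed over to on (joint above 0.18 of 0.24 rad), and the three units are at rest, upright within 0.05 rad and within 15 mm of where they started (all of step 3 and distance of each of lamp_supply, stand_box, camera_box from where it was at the start of the episode below 0.015 m and angle between each of lamp_supply, stand_box, camera_box's own z axis and vertical below 0.05 rad and linear speed of each of lamp_supply, stand_box, camera_box below 0.01 m/s); the robot touches nothing.
It fails at once if a unit is switched on out of order: the stand's box while the lamp is off, or the camera while the stand's box is off ((value of joint stand_switch above 0.12 rad and value of joint lamp_switch below 0.12 rad) or (value of joint camera_switch above 0.12 rad and value of joint stand_switch below 0.12 rad)).
It fails at once if a unit is pressed or struck hard (over 20 N) instead of tapped lightly (contact force between the fingers and lamp_supply above 20 N or contact force between the fingers and stand_box above 20 N or contact force between the fingers and camera_box above 20 N).
It fails at once if the arm or the gripper's body, not the fingers, leans on a unit (contact force between the arm and lamp_supply above 5 N or contact force between the arm and stand_box above 5 N or contact force between the arm and camera_box above 5 N).
It fails at once if a unit is shoved, lifted or carried more than 20 mm (distance of any of lamp_supply, stand_box, camera_box from where it was at the start of the episode above 0.02 m).
It fails at once if a bystander is moved more than 25 mm or lifted (distance of any of oil_bottle, coverslip_box, filter_cube, tally_counter, slide_mailer, lens_tissue, coplin_jar from where it was at the start of the episode above 0.025 m).
It also fails if it takes over 51 s, if anything falls off the work surface, if the arm or the gripper's body presses on something with over 40 N, if the wrist force passes 120 N, or if a joint passes its speed limit or range.

## Working session

There is one attempt and no reset: what is moved stays moved. The work goes in short steps, Python scripts to look and compute and a tool call to move; the robot and the scene stay as the last step left them, time stands still between calls to the robot, and variables do not carry over. Pictures are saved under pics/ and viewed, about 8 in all and at most 12, crops included, and the job is handed in when it is done.

Besides the shell and the picture viewer there is one more tool, called after ">>>" as name(argument=value, ...) on one line, values as JSON. drive_tool: Moves the arm, as the interface text tells. Its arguments: {"type":"object","properties":{"targets":{"type":"array"}},"required":["targets"]}

```bash
mkdir -p pics
cat > h.py <<'E'
import numpy as np, cv2
from scipy.spatial.transform import Rotation as R
from cell import get_obs, eyes, order
def cam(name):
    c=eyes.get_calibration(name); K=np.array(c["camera_matrix"])
    if name=="wrist":
        o=get_obs(); T=np.eye(4); T[:3,:3]=R.from_rotvec(o["tcp_rot"]).as_matrix(); T[:3,3]=o["ee_pos"]
        return K, T@np.array(c["hand_eye"])
    return K, np.linalg.inv(np.array(c["view"]))
def cloud(d,K,T):
    v,u=np.mgrid[0:d.shape[0],0:d.shape[1]]
    p=np.stack([(u-K[0,2])/K[0,0]*d,(v-K[1,2])/K[1,1]*d,d],-1)
    return p@T[:3,:3].T+T[:3,3]
def grab(name,fn):
    K,T=cam(name); im,d=eyes.grab_frame(name)
    cv2.imwrite("pics/"+fn,im[:,:,::-1]); return im,d,K,T,cloud(d,K,T)
E
python3 - <<'E'
from h import *
for n in ("scene","top"):
    im,d,K,T,P=grab(n,n+"0.png")
    np.save(n+"_P.npy",P)
    for t in ("lamp_supply","stand_box","camera_box","lamp_switch","stand_switch","camera_switch","lamp_tap","stand_tap","camera_tap"):
        for r in eyes.spot_in(n,t)[:3]:
            u,v=[int(x) for x in r["bbox"][:2]]
            print(n,t,round(r["conf"],2),np.round(r["bbox"]),np.round(P[min(v,399),min(u,639)]))
print(get_obs())
E
```

```text
scene lamp_supply 0.76 [331. 221.  62.  70.] [685. -25. 121.]
scene stand_box 0.97 [211. 241.  48.  55.] [ 606. -338.   79.]
scene stand_box 0.86 [191. 203.  38.  49.] [ 390. -373.   64.]
scene camera_box 0.96 [420. 188.  71.  49.] [558. 330.  66.]
scene stand_switch 0.59 [206. 228.  10.  13.] [ 534. -342.   72.]
scene camera_switch 0.46 [411. 174.  13.   8.] [457. 353.  54.]
scene lamp_tap 0.74 [426. 186.  25.  11.] [559. 352.  65.]
scene stand_tap 0.69 [204. 226.  12.  14.] [ 524. -349.   74.]
scene stand_tap 0.63 [334. 223.  63.  74.] [690. -22. 121.]
scene stand_tap 0.59 [364. 194.  10.  12.] [480. 172.  25.]
scene camera_tap 0.42 [414. 175.   9.  10.] [475. 357.  56.]
top lamp_supply 0.58 [316. 186.  54.  74.] [574.  18. 122.]
top stand_box 0.81 [422. 252.  37.  43.] [ 328. -365.   58.]
top stand_box 0.6 [412. 197.  32.  44.] [ 533. -336.   78.]
top camera_box 0.77 [228. 216.  54.  57.] [489. 355.  46.]
top camera_box 0.28 [174. 229.  22.  19.] [438. 540. 101.]
top stand_switch 0.5 [414. 201.   9.  14.] [ 519. -344.   71.]
top stand_switch 0.41 [425. 242.   8.  11.] [ 359. -372.
[... 352 characters left out ...]
457. 360.  58.]
{'clock': 1.0, 'joints': array([-1.23000200e+00,  5.27463342e-02,  1.61288248e+00,  1.57598688e-05,
        1.47598018e+00, -1.18989761e-01]), 'qvel': array([-3.36897052e-04,  5.45836577e-05, -9.74378576e-04, -1.05653978e-03,
       -9.12066976e-04, -1.77460921e-03]), 'tau': array([-2.37481581e-03, -3.93695712e+01, -3.70473433e+01, -2.69312650e-04,
        4.84323773e-04, -1.87852123e-06]), 'ee_pos': array([ 277.35416137, -560.08395583,  303.88529721]), 'tcp_rot': array([-3.05892352e+00, -7.15875901e-01, -2.16506799e-05]), 'contact_force': array([-0.98971429,  0.28168703, -0.12632722]), 'ft_torque': array([ 0.03031112,  0.00628413, -0.01608625]), 'opening': 85.51849230018233}
```

Run:
```python
import cv2,numpy as np
a=cv2.imread("pics/scene0.png")[130:290,150:490]; b=cv2.imread("pics/top0.png")[130:290,140:480]
cv2.imwrite("pics/both.png",np.vstack([cv2.resize(x,(637,300),interpolation=cv2.INTER_CUBIC) for x in (a,b)]))
```

```text
(no output)
```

View pics/both.png

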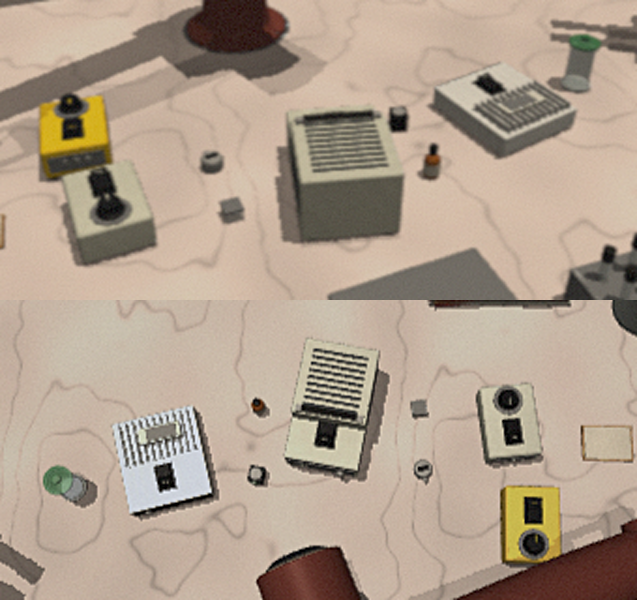

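Top view (lower half, full-frame pixels): lamp supply (316,186), camera controller (228,216), off-white stand box (412,197). The yellow look-alike is at (422,252). The stand_box candidates are (412,197), off-white with the rocker in front of the dial, and (422,252), yellow; the off-white one fits. Next I'll measure yaw and rocker positions.

Run:
```python
from h import *
P=np.load("top_P.npy"); im=cv2.imread("pics/top0.png")
B={"lamp":([316,186],45,(65,140),(80,200)),"stand":([412,197],30,(50,75),(415,202)),"cam":([228,216],42,(35,75),(229,224))}
for n,((u,v),r,(z0,z1),(a,b)) in B.items():
    s=(slice(v-r,v+r),slice(u-r,u+r)); Q=P[s].reshape(-1,3); C=im[s].reshape(-1,3)
    m=((Q[:,2]>z0)&(Q[:,2]<z1))
    # largest connected component
    mm=m.reshape(2*r,2*r).astype(np.uint8); k,l,st,_=cv2.connectedComponentsWithStats(mm)
    i=1+np.argmax(st[1:,4]); m=(l==i).ravel()
    rect=cv2.minAreaRect(Q[m][:,:2].astype(np.float32)); print(n,rect)
    top=Q[m&(C.max(1)<60)]; print(" dark",len(top), np.round(np.median(top,0)) if len(top) else "", "deck z", np.round(np.percentile(Q[m][:,2],[5,25,50,75,95])))
    for x in range(v-r,v+r,1):
        pass
print(eyes.get_calibration("wrist"))
print("down R\n",R.from_rotvec(get_obs()["tcp_rot"]).as_matrix().round(3))
```

```text
lamp ((582.3622436523438, 15.076805114746094), (151.34608459472656, 244.9735565185547), 77.35668182373047)
 dark 491 [560.  21. 115.] deck z [ 75.  82. 116. 121. 126.]
stand ((544.5220947265625, -344.9962158203125), (152.5452117919922, 111.98180389404297), 3.6937665939331055)
 dark 116 [ 531. -340.   68.] deck z [54. 59. 61. 64. 70.]
cam ((495.68450927734375, 364.09283447265625), (194.0230255126953, 171.2666015625), 12.097967147827148)
 dark 167 [449. 353.  50.] deck z [38. 41. 45. 50. 65.]
{'camera_matrix': array([[317.95346197,   0.        , 321.99439495],
       [  0.        , 317.95346197, 198.8651544 ],
       [  0.        ,   0.        ,   1.        ]]), 'hand_eye': array([[ 6.27088407e-04, -9.65287681e-01, -2.61188246e-01,
         6.66713039e+01],
       [ 9.99999262e-01,  8.77202598e-04, -8.41021453e-04,
         1.57329442e+00],
       [ 1.04094266e-03, -2.61187525e-01,  9.65287518e-01,
        -7.08370280e+01],
       [ 0.00000000e+00,  0.00000000e+00,  0.00000000e+00,
         1.00000000e+00]])}
down R
 [[ 0.896  0.444  0.   ]
 [ 0.444 -0.896  0.   ]
 [ 0.    -0.    -1.   ]]
```

>>> drive_tool(targets=[1,4,-3.5,0,0,0,0,1,4,-3.5,0,0,0,0,1,4,-3.5,0,0,0,0,1,4,-3.5,0,0,0,0,1,4,-3.5,0,0,0,0,1,4,-3.5,0,0,0,0,1,4,-3.5,0,0,0,0,1,4,-3.5,0,0,0,0,1,4,-3.5,0,0,0,0,1,4,-3.5,0,0,0,0,1,4,-3.5,0,0,0,0,1,4,-3.5,0,0,0,0])

```text
clock: 2.5
ee_pos: [521.6, 31.1, 304.2]
tcp_rot: [3.058, 0.716, 0.001]
contact_force: [1.0, -0.4, 0.3]
opening: -0.1
```

>>> drive_tool(targets=[1,0,0,1.5,0,0,9.8,1,0,0,1.5,0,0,9.8,1,0,0,1.5,0,0,9.8,1,0,0,1.5,0,0,9.8,1,0,0,0,0,0,0,1,0,0,0,0,0,0])

```text
clock: 3.25
ee_pos: [521.4, 29.3, 244.6]
tcp_rot: [-3.122, 0.348, -0.001]
contact_force: [-0.4, 0.2, 0.5]
opening: 0.3
```

```bash
cat > look.py <<'E'
import sys
from h import *
tag=sys.argv[1]
im,d,K,T,P=grab("wrist",tag+".png"); np.save(tag+"_P.npy",P)
print(get_obs()["clock"],get_obs()["ee_pos"].round(1),get_obs()["contact_force"].round(1),R.from_rotvec(get_obs()["tcp_rot"]).as_matrix().round(3)[:,0])
for t in sys.argv[2:]:
    for r in eyes.spot_in("wrist",t)[:2]:
        u,v=[int(x) for x in r["bbox"][:2]]; print(t,round(r["conf"],2),np.round(r["bbox"]),np.round(P[v,u],1))
E
python3 look.py w1 lamp_tap lamp_switch
```

```text
3.3 [521.6  29.3 244.9] [0.5 0.4 0.3] [ 0.975 -0.221  0.002]
lamp_tap 0.88 [320. 200.  46.  56.] [528.7  28.4  93.6]
lamp_switch 0.88 [320. 198.  45.  59.] [530.1  28.9  92.7]
```

View pics/w1.png

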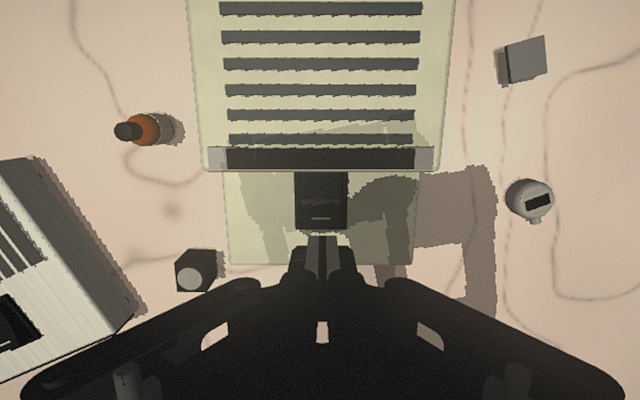

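The wrist view shows the rocker at columns 295-348, rows 172-231, with its tap line at (320,218); the fingertips sit at (322,245).

```bash
cat > off.py <<'E'
import sys
from h import *
P=np.load(sys.argv[1]+"_P.npy"); u,v=int(sys.argv[2]),int(sys.argv[3])
o=get_obs(); Rm=R.from_rotvec(o["tcp_rot"]).as_matrix()
p=np.median(P[v-2:v+3,u-3:u+4].reshape(-1,3),0)
print("pt",p.round(1),"tool-frame rel TCP",(Rm.T@(p-o["ee_pos"])).round(1), "tip gap",((Rm.T@(p-o["ee_pos"]))[2]-73).round(1))
for dv in range(-50,30,6): print(dv,P[v+dv,u].round(1))
E
python3 off.py w1 320 218
```

```text
pt [515.7  31.3  96.4] tool-frame rel TCP [ -6.4  -0.6 148.5] tip gap 75.5
-50 [556.6  21.9 129.5]
-44 [546.5  24.4  93. ]
-38 [542.6  25.3  94.4]
-32 [538.1  26.3  93.4]
-26 [533.6  27.4  92.6]
-20 [529.1  28.4  92.4]
-14 [525.2  29.2  94.2]
-8 [521.2  30.1  95.5]
-2 [516.8  31.1  95.8]
4 [512.8  32.   97.1]
10 [504.   34.1  85.4]
16 [497.3  35.7  80.4]
22 [533.7  26.7 183.1]
28 [533.5  26.7 189.4]
```

>>> drive_tool(targets=[1,-0.6,0,3,0,0,0,1,0,0,2,0,0,0,1,0,0,1.5,0,0,0,1,0,0,0.5,0,0,0,1,0,0,0,0,0,0,1,0,0,0,0,0,0])

```text
clock: 4.15
ee_pos: [515.9, 30.6, 174.9]
tcp_rot: [-3.122, 0.352, -0.003]
contact_force: [0.1, -0.3, 0.6]
opening: 0.4
```

>>> drive_tool(targets=[1,0,0,0.3,0,0,0,1,0,0,0.3,0,0,0,1,0,0,0.1,0,0,0,1,0,0,0,0,0,0])

```text
clock: 4.65
ee_pos: [515.2, 30.7, 167.0]
tcp_rot: [-3.122, 0.352, 0.0]
contact_force: [-0.7, 0.5, 2.2]
opening: 0.1
```

>>> drive_tool(targets=[1,0,0,0.1,0,0,0,1,0,0,0.1,0,0,0,1,0,0,0,0,0,0])

```text
clock: 5.03
ee_pos: [515.2, 30.7, 164.8]
tcp_rot: [-3.122, 0.352, 0.0]
contact_force: [-0.7, 0.9, 1.0]
opening: 0.1
```

>>> drive_tool(targets=[1,0,0,0.1,0,0,0,1,0,0,0.1,0,0,0,1,0,0,0,0,0,0])

```text
clock: 5.4
ee_pos: [515.3, 30.7, 163.5]
tcp_rot: [-3.122, 0.352, 0.001]
contact_force: [-4.1, 1.1, 6.0]
opening: -0.0
```

>>> drive_tool(targets=[1,0,0,-1,0,0,0,1,0,0,-3,0,0,0,1,0.6,0,-4,0,0,0,1,0,0,0,0,0,0])

```text
clock: 5.9
ee_pos: [523.5, 29.0, 247.4]
tcp_rot: [-3.122, 0.352, -0.014]
contact_force: [-0.0, -0.4, -0.4]
opening: -0.4
```

```bash
python3 look.py w2 lamp_tap; python3 off.py w2 320 218; python3 -c "
import cv2,numpy as np
a=[cv2.resize(cv2.imread(f'pics/{n}.png')[150:260,240:400],(400,275),interpolation=2) for n in('w1','w2')]
cv2.imwrite('pics/c2.png',np.hstack(a))"
```

```text
5.95 [522.2  29.1 245. ] [-0.5  0.6 -1.3] [ 0.975 -0.223  0.004]
lamp_tap 0.9 [321. 202.  46.  55.] [529.   28.7  93.5]
pt [516.9  31.6  92.8] tool-frame rel TCP [ -5.   -1.3 150.3] tip gap 77.3
-50 [559.2  21.5 130.1]
-44 [553.8  22.8 119.4]
-38 [546.2  24.7  99.3]
-32 [541.3  25.9  96.1]
-26 [536.4  27.   93.8]
-20 [531.8  28.1  92.8]
-14 [527.4  29.1  93. ]
-8 [522.5  30.2  91.7]
-2 [518.4  31.1  93. ]
4 [513.6  32.2  92.5]
10 [509.1  33.3  92.9]
16 [499.8  35.5  80.5]
22 [536.1  26.3 185.5]
28 [536.   26.3 192.1]
```

View pics/c2.png

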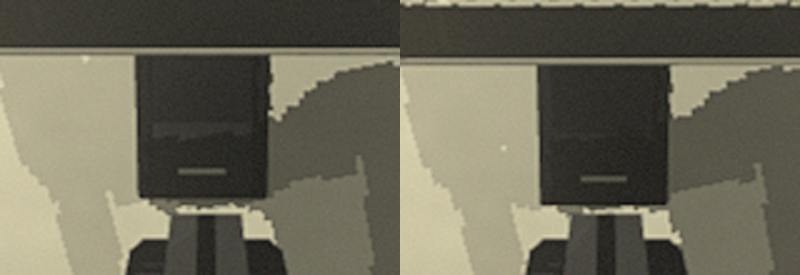

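The crop shows the lamp rocker now level (tap line at 92.8 mm, was 96.4), so the lamp is on. Next, the stand box.

>>> drive_tool(targets=[1,0.9,4.6,0,0,0,0,1,0.9,4.6,0,0,0,0,1,0.9,4.6,0,0,0,0,1,0.9,4.6,0,0,0,0,1,0.9,4.6,0,0,0,0,1,0.9,4.6,0,0,0,0,1,0.9,4.6,0,0,0,0,1,0.8,4.5,0,0,0,0,1,0,0,1,0,0,-8.2,1,0,0,1,0,0,-8.2,1,0,0,0,0,0,0,1,0,0,0,0,0,0])

```text
clock: 7.5
ee_pos: [508.5, -344.0, 222.2]
tcp_rot: [-3.139, -0.094, 0.001]
contact_force: [1.0, 0.6, -0.3]
opening: -0.2
```

```bash
python3 look.py w3 stand_tap stand_switch
```

```text
7.55 [ 508.7 -344.1  222.8] [0.8 0.7 0. ] [ 0.998  0.061 -0.   ]
stand_tap 0.66 [327. 187.  35.  64.] [ 525.2 -346.7   74.5]
stand_tap 0.6 [330. 141. 162. 210.] [ 556.4 -347.6   63.2]
stand_switch 0.64 [326. 187.  41.  60.] [ 525.2 -346.7   74.5]
stand_switch 0.2 [544. 203. 136.  89.] [ 506.8 -552.3    7.4]
```

View pics/w3.png

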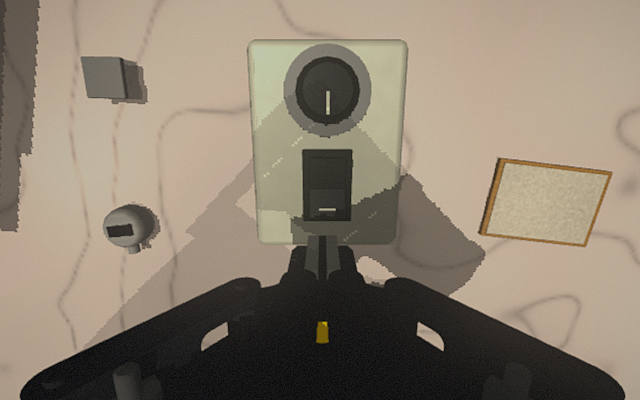

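This is the off-white stand box: its dial is at (328,90), behind the rocker, and the tap line is at (327,210). It is the right unit, since the yellow one is behind the gripper.

```bash
python3 off.py w3 327 210
```

```text
pt [ 509.5 -348.4   78.5] tool-frame rel TCP [  0.4   4.2 144.8] tip gap 71.8
-50 [ 544.4 -346.1   75.4]
-44 [ 540.3 -346.4   75.7]
-38 [ 535.9 -346.7   74.3]
-32 [ 531.8 -346.9   75.3]
-26 [ 527.3 -347.2   74.1]
-20 [ 523.2 -347.5   75.1]
-14 [ 519.3 -347.7   76.8]
-8 [ 514.9 -348.    76.7]
-2 [ 510.7 -348.3   77.5]
4 [ 507.2 -348.5   80.4]
10 [ 498.3 -349.2   67.5]
16 [ 491.7 -349.7   62.3]
22 [ 486.4 -350.1   61.4]
28 [ 520.7 -346.5  157.8]
```

>>> drive_tool(targets=[1,0,0.4,3,0,0,0,1,0,0,2.2,0,0,0,1,0,0,1.2,0,0,0,1,0,0,0.4,0,0,0,1,0,0,0.3,0,0,0,1,0,0,0.2,0,0,0,1,0,0,0,0,0,0])

```text
clock: 8.52
ee_pos: [509.1, -348.6, 150.8]
tcp_rot: [3.139, 0.097, 0.001]
contact_force: [-0.6, -0.1, 1.5]
opening: 0.4
```

>>> drive_tool(targets=[1,0,0,0.1,0,0,0,1,0,0,0.1,0,0,0,1,0,0,0,0,0,0])

```text
clock: 8.9
ee_pos: [508.9, -348.5, 148.0]
tcp_rot: [3.139, 0.097, 0.0]
contact_force: [-1.6, 0.1, 2.4]
opening: -0.1
```

>>> drive_tool(targets=[1,0,0,0.1,0,0,0,1,0,0,0.15,0,0,0,1,0,0,0,0,0,0])

```text
clock: 9.28
ee_pos: [509.0, -348.5, 145.9]
tcp_rot: [3.14, 0.097, 0.0]
contact_force: [-3.4, -0.7, 6.6]
opening: 0.2
```

>>> drive_tool(targets=[1,0,0,-1,0,0,0,1,0,0,-3,0,0,0,1,0,0,-4,0,0,0,1,0,0,0,0,0,0])

```text
clock: 9.78
ee_pos: [510.7, -349.3, 230.1]
tcp_rot: [3.135, 0.097, 0.01]
contact_force: [1.0, 0.1, -0.8]
opening: 0.1
```

```bash
python3 look.py w4 stand_tap; python3 off.py w4 322 210
```

```text
9.825 [ 509.8 -348.6  227.6] [-0.6  0.5 -0.6] [0.998 0.062 0.003]
stand_tap 0.74 [317. 188.  38.  62.] [ 526.2 -345.8   73.7]
pt [ 509.3 -351.2   74.9] tool-frame rel TCP [-1.000e-01  3.200e+00  1.507e+02] tip gap 77.7
-50 [ 545.3 -349.    66.6]
-44 [ 542.8 -349.1   79.6]
-38 [ 538.4 -349.4   78.7]
-32 [ 534.  -349.7   78.2]
-26 [ 529.4 -350.    76.8]
-20 [ 524.3 -350.3   74.2]
-14 [ 519.8 -350.6   74.5]
-8 [ 515.7 -350.8   76.1]
-2 [ 510.5 -351.2   73.8]
4 [ 505.9 -351.5   74.3]
10 [ 498.8 -351.9   67.1]
16 [ 492.  -352.4   61.9]
22 [ 487.7 -352.6   63.8]
28 [ 523.4 -350.   166.1]
```

The depth profile shows the stand rocker over: its front half is level at 74 mm and its rear rises to 79 mm. On to the camera controller.

>>> drive_tool(targets=[1,-0.2,-5.8,-1.5,0,0,0,1,-0.2,-5.9,-1.5,0,0,0,1,-0.2,-5.8,0,0,0,0,1,-0.2,-5.9,0,0,0,0,1,-0.2,-5.8,0,0,0,0,1,-0.2,-5.9,0,0,0,0,1,-0.2,-5.8,0,0,0,0,1,-0.2,-5.9,0,0,0,0,1,-0.3,-5.8,0,0,0,0,1,-0.3,-5.9,0,0,0,0,1,-0.2,-5.8,0,0,0,0,1,-0.2,-5.9,0,0,0,0])

```text
clock: 11.38
ee_pos: [438.3, 352.4, 253.3]
tcp_rot: [3.139, 0.098, -0.004]
contact_force: [1.2, -0.1, 0.4]
opening: -0.6
```

>>> drive_tool(targets=[1,0,0,2,0,0,-8.6,1,0,0,2,0,0,0,1,0,0,0,0,0,0,1,0,0,0,0,0,0])

```text
clock: 11.88
ee_pos: [439.8, 350.1, 215.2]
tcp_rot: [3.124, 0.329, -0.001]
contact_force: [0.5, 0.4, 0.4]
opening: -0.2
```

```bash
python3 look.py w5 camera_tap camera_switch
```

```text
11.925 [440.1 350.3 216. ] [ 0.1 -0.8  0.4] [0.978 0.208 0.001]
camera_tap 0.94 [315. 173.  36.  65.] [463.6 359.2  56.8]
camera_switch 0.78 [318. 174.  39.  63.] [462.3 357.5  56.1]
camera_switch 0.55 [616. 172.  47. 107.] [510.9 110.7  21. ]
```

View pics/w5.png

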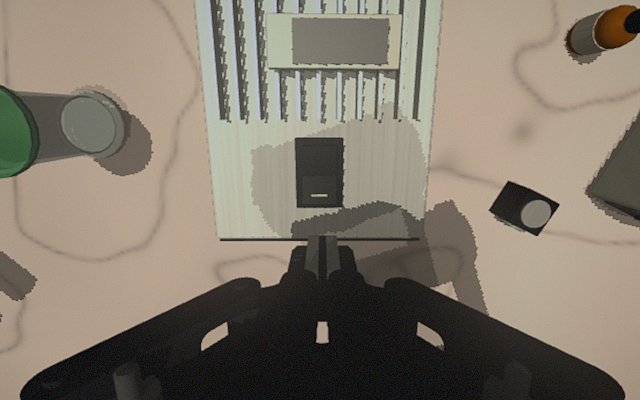

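The camera controller's rocker is at columns 296-344, rows 138-208, with the tap line at (319,195) and the fins behind it.

```bash
python3 off.py w5 319 195
```

```text
pt [448.2 353.   60.5] tool-frame rel TCP [  8.1  -0.6 156. ] tip gap 83.0
-50 [483.3 360.4  56.9]
-44 [479.3 359.5  58.3]
-38 [474.9 358.6  56.4]
-32 [470.9 357.7  58.1]
-26 [466.4 356.8  56.9]
-20 [462.2 355.9  57.9]
-14 [457.8 355.   57.7]
-8 [453.7 354.1  59.1]
-2 [449.5 353.2  59.9]
4 [445.3 352.3  61. ]
10 [437.6 350.8  49.8]
16 [431.3 349.5  44.8]
22 [426.2 348.5  44.1]
28 [421.3 347.4  44.4]
```

>>> drive_tool(targets=[1,0.8,0,3.5,0,0,0,1,0,0,2.5,0,0,0,1,0,0,1.3,0,0,0,1,0,0,0.4,0,0,0,1,0,0,0.3,0,0,0,1,0,0,0.2,0,0,0,1,0,0,0,0,0,0])

```text
clock: 12.9
ee_pos: [447.6, 352.6, 133.9]
tcp_rot: [-3.124, -0.332, -0.001]
contact_force: [0.3, 0.2, 0.7]
opening: 0.2
```

>>> drive_tool(targets=[1,0,0,0.1,0,0,0,1,0,0,0.1,0,0,0,1,0,0,0.1,0,0,0,1,0,0,0,0,0,0])

```text
clock: 13.4
ee_pos: [447.3, 352.5, 130.3]
tcp_rot: [-3.124, -0.332, 0.0]
contact_force: [-2.4, 0.3, 2.3]
opening: -0.1
```

>>> drive_tool(targets=[1,0,0,0.1,0,0,0,1,0,0,0.15,0,0,0,1,0,0,0,0,0,0])

```text
clock: 13.78
ee_pos: [447.4, 352.5, 128.2]
tcp_rot: [-3.124, -0.332, 0.0]
contact_force: [-2.9, -0.2, 5.2]
opening: 0.3
```

>>> drive_tool(targets=[1,0,0,0.05,0,0,0,1,0,0,0,0,0,0])

```text
clock: 14.02
ee_pos: [447.5, 352.5, 127.9]
tcp_rot: [-3.124, -0.332, 0.0]
contact_force: [-2.5, -1.3, 5.9]
opening: -0.3
```

>>> drive_tool(targets=[1,0,0,-1,0,0,0,1,0,0,-3,0,0,0,1,0,0,-5,0,0,0,1,0,0,0,0,0,0,1,0,0,0,0,0,0])

```text
clock: 14.65
ee_pos: [447.4, 352.3, 217.3]
tcp_rot: [3.124, 0.332, 0.001]
contact_force: [-0.3, 0.2, -0.9]
opening: -0.2
```

```bash
python3 look.py w6 camera_tap; python3 off.py w6 322 205
python3 - <<'E'
from h import *
im,d,K,T,P=grab("top","top1.png"); P0=np.load("top_P.npy")
for n,(u,v,r,z0,z1) in {"lamp":(316,186,45,65,140),"stand":(412,197,30,50,75),"cam":(228,216,42,35,75)}.items():
    for Q in (P0,P):
        q=Q[v-r:v+r,u-r:u+r]; mm=((q[...,2]>z0)&(q[...,2]<z1)).astype(np.uint8)
        k,l,st,_=cv2.connectedComponentsWithStats(mm); i=1+np.argmax(st[1:,4]); print(n,cv2.minAreaRect(q[l==i][:,:2].astype(np.float32)))
a=cv2.imread("pics/w6.png")[80:260,200:440]
cv2.imwrite("pics/fin.png",np.hstack([cv2.resize(a,(400,300)),cv2.resize(cv2.imread("pics/w4.png")[100:280,200:440],(400,300))]))
E
```

```text
14.7 [446.9 352.1 216.2] [-0.4  0.2 -0.7] [ 0.978  0.21  -0.002]
camera_tap 0.98 [319. 184.  37.  60.] [462.7 357.4  57.4]
pt [447.6 351.1  57.2] tool-frame rel TCP [  1.1   0.8 158.5] tip gap 85.5
-50 [483.3 358.8  48.7]
-44 [480.7 358.3  61.5]
-38 [476.4 357.3  61.5]
-32 [471.8 356.4  59.6]
-26 [466.9 355.3  56.8]
-20 [462.3 354.3  56.2]
-14 [458.1 353.4  57.6]
-8 [453.5 352.4  57. ]
-2 [448.9 351.4  56.9]
4 [443.8 350.3  55.6]
10 [436.8 348.8  48.4]
16 [430.7 347.5  44.7]
22 [425.6 346.4  44.7]
28 [420.4 345.3  44.3]
lamp ((582.3622436523438, 15.076805114746094), (151.34608459472656, 244.9735565185547), 77.35668182373047)
lamp ((582.4913940429688, 15.160446166992188), (151.88250732421875, 243.49830627441406), 77.43181610107422)
stand ((544.5220947265625, -344.9962158203125), (152.5452117919922, 111.98180389404297), 3.6937665939331055)
stand ((544.3460693359375, -344.61865234375), (153.41445922851562, 111.30870056152344), 3.2830560207366943)
cam ((495.68450927734375, 364.09283447265625), (194.0230255126953, 171.2666015625), 12.097967147827148)
cam ((504.5577697753906, 321.9950866699219), (194.14344787597656, 84.33751678466797), 12.474825859069824)
```

View pics/fin.png

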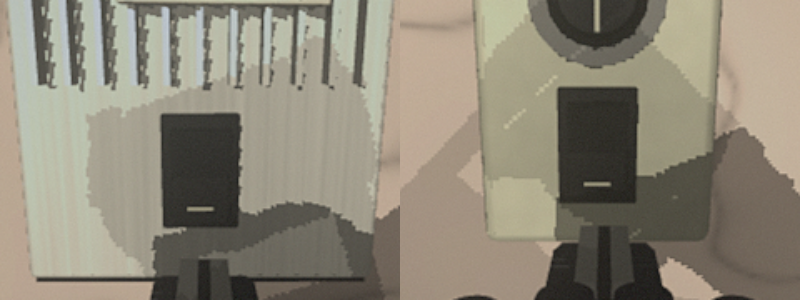

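The crops show both rockers level in front. The camera box's top-view outline is cut off by the arm, but the wrist view puts its tap line at (447.6,351) against (448,353) before, so it has not moved.

```bash
python3 -c "
from cell import order; print(order.hand_in())"
```

```text
the job is handed in; nothing more can be done
None
```

I switched on the lamp supply, then the off-white stand box (not the yellow look-alike), then the camera controller, each with one light closed-finger tap. The job is handed in at about 15 s of the 51 s allowed; `hand_in()` gives no verdict.

- **Rockers:** wrist-camera depth shows all three pressed over. The tap lines dropped from 96.4 to 92.8 mm (lamp), 78.5 to 74.9 mm (stand) and 60.5 to 57.2 mm (camera), against 3.5 mm expected. On each the front half is level and the rear half raised.
- **Force:** the readings at the end of each press were about 6 to 7.5 N, well under the 20 N limit.
- **Units:** in the top view the lamp supply and stand box are within about 0.5 mm of where they started. The arm hid part of the camera box in that view, so its outline there was unusable. The wrist view puts its tap point within about 2 mm of before.
- **Hand and bystanders:** the hand finished about 85 mm above the camera box's rocker, touching nothing. I did not measure the bystanders afterwards; the hand passed well above the bench and came down only onto the rockers.

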